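Hold the sprung lid of a print press open at its mark

ROBOT

A 7-joint arm with a two-finger parallel gripper is mounted at the origin on the work surface. World frame = base frame: x ahead of the robot, y to its left, z up, the work surface at z = 0. Lengths are in mm, angles in rad, forces in N, time in s.
With the tool pointing down it reaches from about 400 to 875 mm from the base axis. Payload 4.4 kg.
Tool frame: the origin (TCP) lies at the very end of the fingers, on their centre line; the grasp point (between the pads) lies ctrl.grip_point_offset behind it (ctrl.grip_point_offset is the distance from the TCP to the grasp point, in mm); z points along the fingers, y is the line along which they close (so a half turn about z gives the same grasp; the last joint's range is limited). The gripper opens to 85 mm and grips with 20 to 120 N. Pads are 22 mm wide; open, the fingers measure 114 mm over their backs; the gripper's body (76 mm by 85 mm) begins 54 mm behind the grasp point. The pads swing forward as they close: fully open they stand 13 mm farther back than shut.
Start: joints at [-1.333, 0.628, 0.038, 1.517, -0.027, 0.996, -0.02], TCP at [194.422, 620.256, 231.313] pointing down, gripper open.
Joint ranges: [-3.06, 3.06], [-0.37, 2.12], [-1.25, 1.32], [0.18, 2.47], [-1.1, 4.24], [0.23, 1.98], [-2.94, 2.94]. Speed limits (rad/s): [2.57, 2.57, 3.14, 3.14, 3.14, 3.14, 3.14].

INTERFACE

Orientations are given as [roll, pitch, yaw] about the fixed x, y, z axes, in that order (R = Rz(yaw) Ry(pitch) Rx(roll)).
In Python, from cell import read_state, cams, ctrl, models gives the robot as it stands. The module is installed in compiled form; this text tells all that it offers.
- The arm moves only by the tool shift_gripper, called after "Request:" by a JSON object that holds its "name" and its "arguments", one argument or row to a line. Schema: {"type":"object","properties":{"rows":{"type":"string"},"only":{"type":"string"},"quiet":{"type":"boolean"},"lines":{"type":"string"}},"required":["rows"],"additionalProperties":false}. rows is a string of 1 to 12 rows, one to a line, with the numbers parted by spaces; each row has 7 numbers: dx, dy, dz in shares of the most that a row can go, 1 being 50 mm, then a rotation vector rx, ry, rz in units of 0.1 rad, then the finger opening in mm; each row shifts and turns the commanded pose from where the row before left it, along the tool's axes as they then stand; what a row does not reach is not made up. A row lasts 1/10 s, in which the tool goes at most 50 mm and 0.15 rad, less where a joint would pass 70% of its speed; a pose out of reach is approached as far as the arm can. The fingers move at their own pace and stop on an object; the grip force is fixed at half the most. Time passes only in rows, so rows that do not move let the fingers close. The tool returns the time, the measured TCP pose, the force, the opening and the grip force at its end. only (a regular expression) keeps the lines of the reply that match it, lines (a string "A,B") keeps lines A to B, and quiet returns only ok. Input that does not fit is refused with a message, and nothing moves.
- read_state(): the state, without advancing time (a new reading comes with each control period).
- cams.get_image(name): name is "scene" or "top" or "wrist"; returns (picture, depth): 400x640x3 uint8, blue, green, red; 400x640 float32, mm along the optical axis (not along the pixel's ray), 0 where there is no reading.
- cams.calibration(name): a dict with "fx", "fy", "cx", "cy" (pixels), "rvec" (rotation vector, rad) and "tvec" (3), from world to camera coordinates, as OpenCV has them; the wrist camera has in their place "hand_eye" (4x4, takes a point from camera to tool coordinates, whose origin is the TCP and whose axes are the flange's). Camera axes: x right, y down, z forward; pixel columns grow to the right and rows downward; lengths in mm; the calibration is good to about 2 mm. The wrist camera is an equidistant fisheye: a pixel r from the principal point sees the ray r / f radians off the axis. A picture is of the moment at which its call begins: read the wrist's pose just before it. calibration takes no time and is no camera call.
- ctrl.finish_job(): hands the job in; it is judged then, once.
Trained networks look in the newest picture that a camera, given by its name, has taken for a name from the list of things; names that differ only in an ending like _2 or _b are one class to them, and where a whole thing is asked for, a point or a joint stands for the part that bears it (a point fixed in the world has none). Each returns a list of dicts, best first, with "confidence" (0 to 1); they miss things now and then, are a little off and sometimes report something else, mostly with a low value. They report only what shows in the picture. A call takes as long as a camera call.
- models.search_frame(thing, camera): "extent" ([left, top, right, bottom] in pixels, round what is visible of it).
- models.mark_of(thing, camera): "position" ([column, row] in pixels: a listed point, or the origin of a listed thing).
The state is a dict: "clock": time; "qpos": joint angles; "qd": joint speeds; "tau": joint torques, N m; "eef_pos": TCP position; "tool_rot": TCP orientation; "force": force on the tool from outside, world axes, zero at the start; "torque": the same for the moment, N m; "width": finger opening in mm; "gripper_force": force on a finger pad.
Only numpy, scipy, OpenCV 4.12 (cv2) and the standard library are available. Lean on these libraries where they do the work, as an engineer would, in place of code of your own. Each camera call takes 0.05 s, during which the arm holds its last target. There are 200 camera calls.

TASK

The print in the small flattening press has to be inspected: lift the white paste canister by its arch handle off the rubber stand on the press lid and set it down upright, wholly on the round cork mat, without dropping it. Then take the bar handle of the lid, raise the lid against its spring until it is level with the red mark on the white quadrant beside it, and finish there, still holding the lid at the mark with the gripper. Leave the mark where it is set and do not disturb the other things on the table.

Things in the scene. Friction and masses are not known exactly. Their poses are not given: they have to be found in the camera images.
- press: Fixed press: grey base 230 x 250 x 64 mm under a plywood lid. Origin: centre of its underside; z up; x from the handle's side to the hinge, roughly away from the robot (yaw up to 0.25 rad). Hinge line along y through (110, 0, 76) mm. A white quadrant, 150 mm radius about the hinge line, 6 mm thick, rises on the +y side, 130 mm from the middle, to 210 mm above the table.
- lid (a joint): Lid angle, rad: 0 shut, grows as the handle's side goes up; stop at 1.2. Plywood plate 225 x 235 x 10 mm, 450 g, with a round rubber stand (100 mm wide, 6 mm high) centred 95 mm from the hinge line. The spring always pulls it shut (0.5 N m shut, plus 0.8 N m per rad; with the weight 5 to 8 N at the handle): it falls shut if let go.
- lid_handle (a point): Centre of the lid's dark steel bar handle: round, 12 mm thick, 100 mm long along y, on two end posts; 200 mm from the hinge line towards the robot, 35 mm above the lid's top face (40 mm above the mid-plane through the hinge line). Axes are the lid's: x towards the hinge, y along the bar, z out of the top face. A vertical gripper may hold it: the bar turns between the pads.
- lid_hinge (a point): Middle of the hinge line, 76 mm above the table; axes of the lid.
- mark (a joint): Angle in rad about the same hinge line at which the red mark is set (0.45 to 0.85, differs each time). The lid is level with the mark when joint lid equals joint mark. The mark stays where it is by friction and is not to be moved.
- mark_tip (a point): Centre of the red mark, a block 40 x 32 x 8 mm on the quadrant, 150 mm from the hinge line and 147 mm to the +y side of the press's middle. Its x axis points to the hinge line: the lid's mid-plane passes through its middle when the lid is at the mark.
- canister: Loose white paste canister with a blue top, closed, 79 mm diameter, foot 76 mm diameter, 77 mm high without the handle, about 400 g (may differ by a third). Origin: centre of its underside; z up. It starts on the rubber stand on the shut lid (underside 87 mm above the table), turned any way up to 1.2 rad.
- canister_handle (a point): Middle of the canister's steel arch handle: a level round bar 10 mm thick, straight for 56 mm along the canister's y axis, 118 mm above its underside; free below it down to the blue top at 77 mm.
- mat: Fixed round cork mat, 150 mm diameter, 6 mm thick, to the left or to the right of the press. Origin: centre of its underside on the table.
- dish: Loose white ceramic plate, 130 mm diameter, 22 mm high, on the other side of the press from the mat; leave it alone. Origin: centre of underside.
- mug: Loose white mug, 76 mm diameter, 85 mm high, on the left near the press's back corner; leave it alone. Origin: centre of underside.
- washbottle: Loose clear bottle with white cap, 68 mm diameter, 170 mm high, to the left of the press; leave it alone. Origin: centre of underside.
- inkjar: Loose amber ink jar, 54 mm diameter, 60 mm high, on the right near the press's back corner; leave it alone. Origin: centre of underside.
- brush: Loose wooden brush lying on the table to the right of the press; leave it alone.

How it is judged (in metres and radians):
On the way, in this order (a step that is already met when the one before it is completed fails the run):
1. the canister stands upright on the cork mat, released, with the lid still shut (horizontal distance between canister and mat below 0.04 m and z of canister in the frame of mat below 0.012 m and angle between canister's own z axis and vertical below 0.1 rad and linear speed of canister below 0.03 m/s and contact force between each of the arm, the fingers and canister below 0.1 N and value of joint lid below 0.1 rad), for 0.2 s.
2. the lid is held level with the red mark by the gripper (angle between the x axis of lid_handle and the x axis of mark_tip, either way round below 0.07 rad and value of joint lid above 0.3 rad and velocity of joint lid between -0.08 and 0.08 rad/s and contact force between the fingers and lid above 2 N), for 0.3 s.
At the end, for the whole second after the job is handed in: The lid is at rest within 0.07 rad of the red mark, held there by the gripper (fingers bear on it with over 2 N), and the canister stands upright and released on the cork mat, its centre within 40 mm of the mat's (all of step 2 and horizontal distance between canister and mat below 0.04 m and z of canister in the frame of mat below 0.012 m and angle between canister's own z axis and vertical below 0.1 rad and linear speed of canister below 0.03 m/s and contact force between each of the arm, the fingers and canister below 0.1 N); the arm keeps its last pose, push and grip.
It fails at once if the canister is tipped (angle between canister's own z axis and vertical above 0.6 rad).
It fails at once if the canister is dropped (contact force between the fingers and canister below 0.05 N and linear speed of canister above 0.5 m/s).
It fails at once if the red mark is shifted (distance of mark_tip from where it was at the start of the episode above 0.008 m).
It fails at once if another thing on the table is disturbed (distance of any of dish, mug, washbottle, inkjar, brush from where it was at the start of the episode above 0.03 m).
It also fails if it takes over 56 s, if anything falls off the work surface, if the arm or the gripper's body presses on something with over 40 N, if the wrist force passes 120 N, or if a joint passes its speed limit or range.

## Working session

There is one attempt and no reset: what is moved stays moved. The work goes in short steps, Python scripts to look and compute and a tool call to move; the robot and the scene stay as the last step left them, time stands still between calls to the robot, and variables do not carry over. Pictures are saved under pics/ and viewed, at most 10 in all, crops included, and the job is handed in when it is done.

```bash
mkdir -p pics; cat > h.py <<'E'
import numpy as np, cv2
from cell import read_state, cams, ctrl, models
from scipy.spatial.transform import Rotation as R
def px2world(cam,u,v,depth):
    c=cams.calibration(cam); p=np.array([(u-c['cx'])/c['fx'],(v-c['cy'])/c['fy'],1])*depth
    return R.from_rotvec(np.ravel(c['rvec'])).inv().apply(p-np.ravel(c['tvec']))
def ray(cam,u,v):
    o=px2world(cam,u,v,0); d=px2world(cam,u,v,1)-o; return o,d/np.linalg.norm(d)
def meet(a,b):
    (o1,d1),(o2,d2)=a,b
    t=np.linalg.lstsq(np.c_[d1,-d2],o2-o1,rcond=None)[0]
    p,q=o1+t[0]*d1,o2+t[1]*d2
    return (p+q)/2,np.linalg.norm(p-q)
def atz(r,z): o,d=r; return o+d*(z-o[2])/d[2]
E
python3 - <<'E'
from h import *
s=read_state(); print({k:np.round(s[k],3) for k in ('clock','eef_pos','tool_rot','force','width')},ctrl.grip_point_offset)
for c in('scene','top'):
    im,d=cams.get_image(c); cv2.imwrite(f'pics/{c}0.png',im); np.save(f'{c}0.npy',d)
P={}
for t in('canister','canister_handle','mat','lid_handle','lid_hinge','mark_tip','press','dish','mug','washbottle','inkjar','brush'):
    r=[]
    for c in('scene','top'):
        m=models.mark_of(t,c)
        if m:
            r.append(ray(c,*m[0]['position'])); print(t,c,np.round(m[0]['position'],1),round(m[0]['confidence'],2),end=' | ')
    if len(r)==2: p,e=meet(*r); print(np.round(p,1),'gap',round(e,1))
    else: print()
E
```

```text
{'clock': np.float64(0.0), 'eef_pos': array([194.268, 619.625, 230.402]), 'tool_rot': array([-3.14 ,  0.   ,  2.838]), 'force': array([-0.716, -0.299,  0.831]), 'width': np.float64(85.542)} 18.700000000000003
canister scene [326.8 221.2] 0.8 | canister top [322. 198.] 0.94 | [604.4  18.8  78.7] gap 6.7
canister_handle scene [330.6 195.7] 0.9 | canister_handle top [323.2 190.9] 0.95 | [599.7  20.7 191.4] gap 7.5
mat scene [426.6 225.5] 0.88 | mat top [221.2 235.9] 0.6 | [488.4 337.6   3. ] gap 6.4
lid_handle scene [329.  186.8] 0.77 | lid_handle top [326.  236.4] 0.93 | [485.5   2.4 116.6] gap 7.2
lid_hinge scene [331.5 245. ] 0.79 | lid_hinge top [315.9 169.6] 0.81 | [692.5  45.8  73.2] gap 3.8
mark_tip scene [376.7 197.3] 0.5 | mark_tip top [270.  215.9] 0.61 | [533.8 162.4 148.8] gap 3.1
press scene [328.7 230.6] 0.75 | press top [320.8 207.7] 0.66 | [586.9  22.9  12.4] gap 6.8
dish scene [241.6 186.8] 0.83 | dish top [440.4 259.8] 0.71 | [ 436.1 -345.8    0.7] gap 5.6
mug scene [402.6 281.9] 0.58 | mug top [241.9 163.7] 0.97 | [726.7 282.7  -2.3] gap 11.0
washbottle scene [446.6 265.3] 0.68 | washbottle top [203.5 187.4] 0.8 | [642.  405.7   3.3] gap 3.2
inkjar scene [231.7 245.5] 0.81 | inkjar top [420.3 171. ] 0.84 | [ 714.6 -282.8   11.5] gap 10.4
brush scene [210.5 217.2] 0.91 | brush top [455.6 205.9] 0.82 | [ 606.8 -398.2    3.8] gap 3.1
```

```bash
python3 - <<'E'
import cv2,numpy as np
a=cv2.imread('pics/top0.png')[130:290,180:480]; cv2.imwrite('pics/t1.png',cv2.resize(a,None,fx=2.6,fy=2.6,interpolation=cv2.INTER_CUBIC))
b=cv2.imread('pics/scene0.png'); cv2.imwrite('pics/s1.png',cv2.resize(b[140:320,190:480],None,fx=2.7,fy=2.7,interpolation=cv2.INTER_CUBIC))
E
```

```text
(no output)
```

View pics/t1.png

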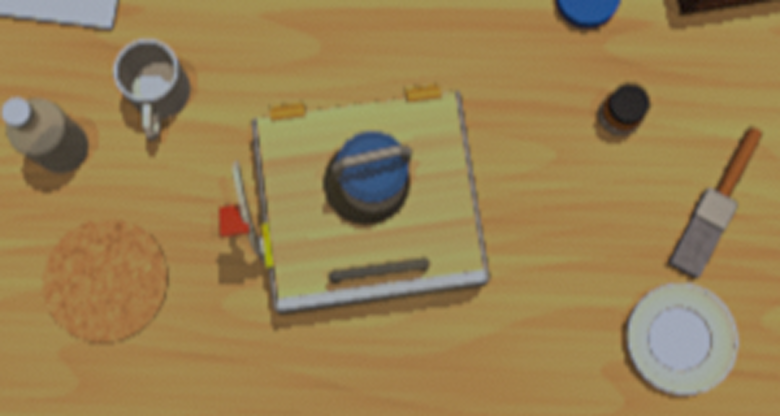

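View pics/s1.png

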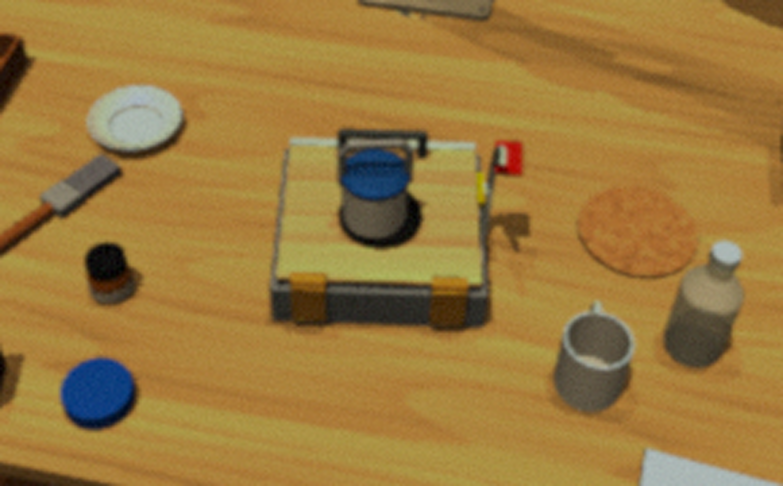

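The top view shows the canister on the lid with its handle bar from about (310,195) to (337,188), the lid bar at about (326,235), the mat on the left at (221,237) and the red mark at (270,215). The networks agree with both views. The scene view shows the same layout, with no clutter between the start pose and the press.

The rows are not in the units I measure in: shifts go in shares of 50 mm and turns go in units of 0.1 rad. I convert before sending: -44 mm is -0.88, -15 mm is -0.3, 0.15 rad is 1.5.

Request:
{"name": "shift_gripper", "arguments": {
  "rows": "0 0 -0.3 0 0 1.5 85\n0 0 -0.3 0 0 1.5 85\n0 0 -0.3 0 0 1.5 85\n0 0 -0.3 0 0 1.5 85\n0 0 -0.3 0 0 1.5 85\n0 0 -0.3 0 0 1.5 85\n0 0 -0.3 0 0 1.4 85\n-0.88 0.28 0 0 0 0 85\n-0.88 0.28 0 0 0 0 85\n-0.88 0.28 0 0 0 0 85\n-0.88 0.28 0 0 0 0 85\n-0.88 0.28 0 0 0 0 85"
}}

```text
clock: 2.5
eef_pos: [312.8, 420.0, 336.5]
tool_rot: [3.141, -0.0, 1.798]
force: [1.0, -0.2, 0.3]
width: 85.2
gripper_force: 0.0
```

Request:
{"name": "shift_gripper", "arguments": {
  "rows": "-0.88 0.28 0 0 0 0 85\n-0.88 0.28 0 0 0 0 85\n-0.88 0.28 0 0 0 0 85\n-0.88 0.28 0 0 0 0 85\n-0.88 0.28 0 0 0 0 85\n-0.88 0.28 0 0 0 0 85\n-0.88 0.28 0 0 0 0 85\n-0.88 0.28 0 0 0 0 85\n-0.88 0.28 0 0 0 0 85\n-0.88 0.28 0 0 0 0 85\n0 0 0 0 0 0 85\n0 0 0 0 0 0 85"
}}

```text
clock: 3.7
eef_pos: [547.7, 23.2, 336.1]
tool_rot: [-3.141, -0.0, 1.795]
force: [-0.3, 0.5, -0.9]
width: 84.7
gripper_force: 0.0
```

```bash
cat >> h.py <<'E'
def wray(u,v,s):
    c=cams.calibration('wrist'); H=np.array(c['hand_eye'])
    d=np.array([u-c['cx'],v-c['cy']]); r=np.hypot(*d); th=r/c['fx']
    dc=np.r_[np.sin(th)*d/max(r,1e-9),np.cos(th)]
    Rt=R.from_euler('xyz',s['tool_rot'])
    return Rt.apply(H[:3,3])+s['eef_pos'], Rt.apply(H[:3,:3]@dc)
def wlook(things,save=None):
    s=read_state(); im,d=cams.get_image('wrist')
    if save: cv2.imwrite(f'pics/{save}.png',im)
    out={}
    for t in things:
        m=models.mark_of(t,'wrist')
        if m: out[t]=wray(*m[0]['position'],s); print(t,np.round(m[0]['position'],1),round(m[0]['confidence'],2))
    return s,out
E
python3 - <<'E'
from h import *
c=cams.calibration('wrist'); print({k:np.round(v,3) for k,v in c.items()})
s,o=wlook(['canister','canister_handle','lid_handle','lid_hinge','mark_tip','press','mat'],'w1')
Z=dict(canister=87,canister_handle=205,lid_handle=116,lid_hinge=76,mark_tip=148,press=0,mat=0)
import pickle; pickle.dump((s,o),open('w1.pkl','wb'))
for t in o: print(t,np.round(atz(o[t],Z[t]),1))
print(s['eef_pos'],s['tool_rot'])
E
```

```text
{'fx': np.float64(309.707), 'fy': np.float64(309.707), 'cx': np.float64(322.144), 'cy': np.float64(195.769), 'hand_eye': array([[ 0.00000e+00, -9.64000e-01, -2.66000e-01,  6.74020e+01],
       [ 1.00000e+00,  0.00000e+00,  1.00000e-03,  5.22000e-01],
       [-0.00000e+00, -2.66000e-01,  9.64000e-01, -1.42155e+02],
       [ 0.00000e+00,  0.00000e+00,  0.00000e+00,  1.00000e+00]])}
canister [361.9 176.6] 0.79
canister_handle [377.1 202.8] 0.9
lid_handle [342.9  40.5] 0.72
lid_hinge [425.7 169.6] 0.76
mark_tip [342.7  43.2] 0.88
press [342.1  42.2] 0.21
canister [601.9  20.4  87. ]
canister_handle [601.5  20.3 205. ]
lid_handle [537.6 178.1 116. ]
lid_hinge [688.1  48.6  76. ]
mark_tip [537.6 167.2 148. ]
press [538.4 203.6   0. ]
[547.68731342  23.21598395 336.14280252] [-3.14126494e+00 -4.95732436e-05  1.79472652e+00]
```

View pics/w1.png

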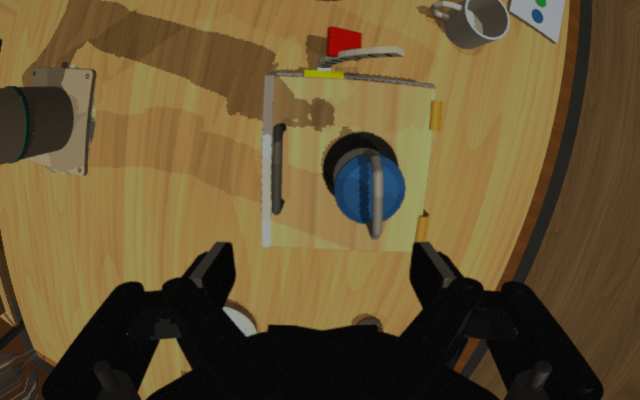

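The wrist view shows the canister bar running from (375,155) to (377,235), nearly parallel to the tool's x axis. The lid bar runs from (279,127) to (277,210). The red mark is at (345,42). The networks mislabelled lid_handle and press here, so I'll measure those by pixels.

```bash
cat >> h.py <<'E'
def meetn(rs):
    A=sum(np.eye(3)-np.outer(d,d) for o,d in rs); b=sum((np.eye(3)-np.outer(d,d))@o for o,d in rs)
    p=np.linalg.solve(A,b); return p,[round(float(np.linalg.norm(np.cross(d,p-o))),1) for o,d in rs]
E
python3 - <<'E'
from h import *
import pickle; s,o=pickle.load(open('w1.pkl','rb'))
for n,z,a,b in(('can',205,(375,155),(377,235)),('lid',116,(279,127),(277,210))):
    p,q=[atz(wray(*x,s),z) for x in(a,b)]; d=p-q; print(n,np.round(p,1),np.round(q,1),'mid',np.round((p+q)/2,1),'yaw',round(np.arctan2(-d[0],d[1]),3),'len',round(np.linalg.norm(d),1))
rt=lambda c,u,v:ray(c,u,v)
print('handle',meetn([o['canister_handle'],rt('scene',330.6,195.7),rt('top',323.2,190.9)]), meetn([o['canister_handle'],rt('top',323.2,190.9)]))
print('mark',meetn([o['mark_tip'],rt('scene',376.7,197.3),rt('top',270,215.9)]), meetn([o['mark_tip'],rt('scene',376.7,197.3)]))
print('lidh',meetn([wray(278,168,s),rt('scene',329,186.8),rt('top',326,235)]))
print('hinge',meetn([o['lid_hinge'],rt('scene',331.5,245),rt('top',315.9,169.6)]))
m,_=cams.get_image('wrist')
hs=cv2.cvtColor(cv2.imread('pics/w1.png'),cv2.COLOR_BGR2HSV)
# mat by colour in top view
E
```

```text
can [587.9  63.  205. ] [610.4 -11.  205. ] mid [599.1  26.  205. ] yaw 0.296 len 77.4
lid [487.9  61.6 116. ] [505.1 -38.7 116. ] mid [496.5  11.5 116. ] yaw 0.17 len 101.8
handle (array([601.70608957,  19.87859026, 194.24635398]), [3.2, 5.0, 3.5]) (array([602.21400838,  17.18057276, 192.96090385]), [2.2, 2.2])
mark (array([535.66232664, 163.67022519, 150.89561679]), [3.4, 2.8, 2.3]) (array([538.14560333, 163.33939234, 153.85236088]), [2.5, 2.5])
lidh (array([492.04893428,   6.49464837, 119.09051925]), [8.7, 7.3, 3.5])
hinge (array([691.44370729,  46.50679888,  71.3405362 ]), [2.2, 1.1, 3.1])
```

Request:
{"name": "shift_gripper", "arguments": {
  "rows": "-0.14 0.52 0 0 0 -0.36 85\n-0.14 0.52 0 0 0 0 85\n0 0 0.4 0 0 0 85\n0 0 0.4 0 0 0 85\n0 0 0.4 0 0 0 85\n0 0 0 0 0 0 85"
}}

```text
clock: 4.75
eef_pos: [599.5, 24.0, 273.7]
tool_rot: [-3.136, -0.001, 1.834]
force: [-0.4, -0.6, 0.6]
width: 84.7
gripper_force: 0.0
```

```bash
python3 - <<'E'
from h import *
import pickle; s1,o1=pickle.load(open('w1.pkl','rb'))
s,o=wlook(['canister','canister_handle','lid_handle','mark_tip','lid_hinge'],'w2')
pickle.dump((s,o),open('w2.pkl','wb'))
for t in o:
    print(t,[np.round(x,1) for x in meetn([o1[t],o[t]])], atz(o[t],205).round(1) if 'can' in t else '')
E
```

```text
canister [322.4 178.4] 0.73
canister_handle [322.3 216.1] 0.69
lid_handle [220.9 168.9] 0.63
mark_tip [295.   13.7] 0.94
lid_hinge [407.2 174.7] 0.8
canister [array([599.9,  22.5,  97.8]), array([0.3, 0.3])] [594.3  45.2 205. ]
canister_handle [array([600.7,  20.8, 210. ]), array([0.8, 0.8])] [601.4  18.4 205. ]
lid_handle [array([555.5,  95.9, 396.4]), array([24.9, 24.9])] 
mark_tip [array([537.7, 165.5, 157.6]), array([0.5, 0.5])] 
lid_hinge [array([718.3,  40. ,  -1.4]), array([0.9, 0.9])]
```

View pics/w2.png

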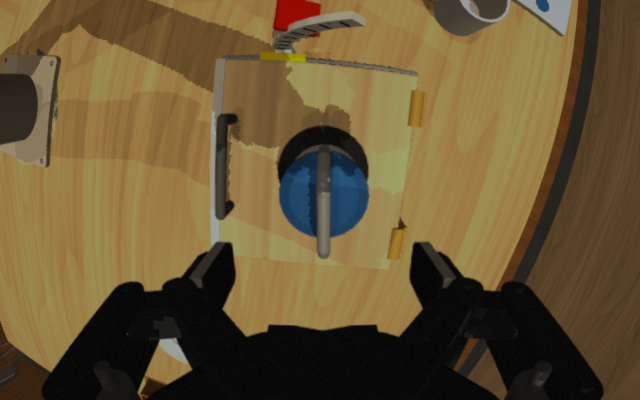

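The second view shows the canister bar centred between the fingers (column 323, rows 150–255), and two wrist positions put it at a height of about 207 (expected 205). I'll descend and grip.

To row units: 20 mm is 0.4, 7 mm is 0.14.

Request:
{"name": "shift_gripper", "arguments": {
  "rows": "-0.08 0 0.4 0 0 0 85\n0 0 0.4 0 0 0 85\n0 0 0.4 0 0 0 85\n0 0 0.4 0 0 0 85\n0 0 0.14 0 0 0 85\n0 0 0 0 0 0 85\n0 0 0 0 0 0 0\n0 0 0 0 0 0 0\n0 0 0 0 0 0 0\n0 0 0 0 0 0 0\n0 0 0 0 0 0 0\n0 0 0 0 0 0 0"
}}

```text
clock: 6.25
eef_pos: [602.2, 19.5, 189.6]
tool_rot: [-3.141, -0.0, 1.834]
force: [-1.5, 0.1, 2.8]
width: 7.5
gripper_force: 58.5
```

Request:
{"name": "shift_gripper", "arguments": {
  "rows": "0 0 0 0 0 0 0\n0 0 0 0 0 0 0\n0 0 0 0 0 0 0\n0 0 -0.06 0 0 0 0\n0 0 -0.1 0 0 0 0\n0 0 -0.1 0 0 0 0\n0 0 0 0 0 0 0"
}}

```text
clock: 6.95
eef_pos: [603.0, 19.6, 202.8]
tool_rot: [3.14, 0.0, 1.834]
force: [0.5, -0.0, -3.5]
width: 7.7
gripper_force: 58.5
```

To row units: -17 mm is -0.34, -8 mm is -0.16.

Request:
{"name": "shift_gripper", "arguments": {
  "rows": "0 0 -0.2 0 0 0 0\n0 0 -0.34 0 0 0 0\n0 0 -0.36 0 0 0 0\n0 0 -0.36 0 0 0 0\n0 0 -0.36 0 0 0 0\n0 0 -0.36 0 0 0 0\n0 0 -0.36 0 0 0 0\n0 0 -0.36 0 0 0 0\n0 0 -0.36 0 0 0 0\n0 0 -0.16 0 0 0 0\n0 0 0 0 0 0 0"
}}

```text
clock: 8.05
eef_pos: [602.9, 19.4, 364.6]
tool_rot: [3.139, 0.0, 1.834]
force: [0.1, 0.1, -4.3]
width: 8.0
gripper_force: 58.7
```

```bash
python3 - <<'E'
from h import *
rs=[]
for c in('scene','top'):
    for k in range(2):
        cams.get_image(c); m=models.mark_of('mat',c); e=models.search_frame('mat',c)
        if m: r=ray(c,*m[0]['position']); rs.append(r); print(c,np.round(m[0]['position'],1),m[0]['confidence'],atz(r,0).round(1))
        if e: x=e[0]['extent']; print(np.round(x,1),atz(ray(c,(x[0]+x[2])/2,(x[1]+x[3])/2),5).round(1))
print(meetn(rs))
print(read_state()['eef_pos'],read_state()['tool_rot'])
E
```

```text
scene [424.2 225.1] 0.67 [484.6 333.2   0. ]
[404.  207.8 452.6 242.4] [486.2 346.1   5. ]
scene [427.9 224. ] 0.75 [476.9 345.5   0. ]
[402.7 211.2 450.7 243.4] [497.3 341.1   5. ]
top [221.7 235.6] 0.67 [490.  333.6   0. ]
[196.2 213.6 248.  262.3] [482.2 330.5   5. ]
top [220.9 235. ] 0.71 [491.8 336.3   0. ]
[197.9 211.2 244.8 262.1] [486.2 333.1   5. ]
(array([489.77242912, 335.30740101,   8.97844292]), [3.9, 9.0, 4.0, 1.7])
[602.3975326   19.61142009 363.13616315] [-3.14131944e+00 -5.62857570e-05  1.83376828e+00]
```

Request:
{"name": "shift_gripper", "arguments": {
  "rows": "0.2 -0.02 0 0 0 0 0\n0.36 -0.04 0 0 0 0 0\n0.44 -0.04 0 0 0 0 0\n0.44 -0.04 0 0 0 0 0\n0.44 -0.04 0 0 0 0 0\n0.44 -0.04 0 0 0 0 0\n0.44 -0.04 0 0 0 0 0\n0.44 -0.04 0 0 0 0 0\n0.44 -0.04 0 0 0 0 0\n0.4 -0.02 0 0 0 0 0\n0.36 -0.02 0 0 0 0 0\n0.16 0 0 0 0 0 0"
}}

```text
clock: 9.85
eef_pos: [523.4, 238.0, 363.2]
tool_rot: [-3.141, -0.002, 1.837]
force: [0.6, 1.1, -3.1]
width: 7.8
gripper_force: 58.6
```

```bash
python3 - <<'E'
from h import *
s,o=wlook(['mat'],'w3')
e=models.search_frame('mat','wrist'); print(e[:1])
print(atz(o['mat'],0).round(1),s['eef_pos'].round(1),s['tool_rot'].round(3),s['force'])
rs=[o['mat'],ray('top',221.3,235.5),ray('scene',426,224.8)]
print(meetn(rs))
# colour segmentation of the mat
E
```

```text
mat [315.1  87. ] 0.63
[{'extent': [273.3, 43.1, 366.1, 134.3], 'confidence': 0.9}]
[484.1 340.8   0. ] [523.4 238.  363.2] [-3.141e+00 -2.000e-03  1.837e+00] [ 0.55606342  1.14763033 -3.14358872]
(array([486.95443084, 337.55348442,   4.89238903]), [3.9, 4.8, 0.9])
```

View pics/w3.png

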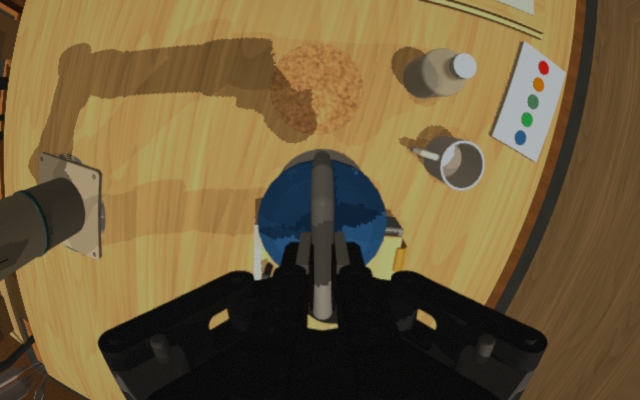

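The mat shows clear at centre (318,89), which gives (487,338) and agrees with the other cameras. The canister hangs straight. I'll go over the mat and lower it.

Request:
{"name": "shift_gripper", "arguments": {
  "rows": "0.24 -0.02 0 0 0 0 0\n0.4 -0.04 0 0 0 0 0\n0.44 -0.04 0 0 0 0 0\n0.44 -0.04 0 0 0 0 0\n0.4 -0.02 0 0 0 0 0\n0.2 0 0.2 0 0 0 0\n0 0 0.4 0 0 0 0\n0 0 0.5 0 0 0 0\n0 0 0.5 0 0 0 0\n0 0 0.5 0 0 0 0\n0 0 0.5 0 0 0 0\n0 0 0.5 0 0 0 0"
}}

```text
clock: 11.2
eef_pos: [489.8, 334.0, 206.8]
tool_rot: [-3.141, 0.001, 1.832]
force: [0.7, 0.7, -5.1]
width: 7.6
gripper_force: 58.7
```

Request:
{"name": "shift_gripper", "arguments": {
  "rows": "0 0 0.4 0 0 0 0\n0 0 0.4 0 0 0 0\n0 0 0.3 0 0 0 0\n0 0 0.24 0 0 0 0\n0 0 0.16 0 0 0 0\n0 0 0.1 0 0 0 0\n0 0 0 0 0 0 0\n0 0 0 0 0 0 0"
}}

```text
clock: 12.0
eef_pos: [490.0, 335.2, 128.8]
tool_rot: [3.141, -0.0, 1.834]
force: [0.3, 0.2, -3.7]
width: 7.9
gripper_force: 58.5
```

To row units: 2 mm is 0.04, 5 mm is 0.1.

Request:
{"name": "shift_gripper", "arguments": {
  "rows": "0 0 0.1 0 0 0 0\n0 0 0.1 0 0 0 0\n0 0 0.06 0 0 0 0\n0 0 0.04 0 0 0 0\n0 0 0 0 0 0 0"
}}

```text
clock: 12.5
eef_pos: [489.3, 335.0, 112.9]
tool_rot: [-3.141, 0.0, 1.834]
force: [-0.4, 0.0, -4.2]
width: 8.1
gripper_force: 58.6
```

Request:
{"name": "shift_gripper", "arguments": {
  "rows": "0 0 0.04 0 0 0 0\n0 0 0.02 0 0 0 0\n0 0 0 0 0 0 0"
}}

```text
clock: 12.8
eef_pos: [489.5, 335.1, 110.2]
tool_rot: [-3.141, 0.0, 1.834]
force: [-0.6, 0.1, -3.9]
width: 7.6
gripper_force: 58.6
```

Request:
{"name": "shift_gripper", "arguments": {
  "rows": "0 0 0.02 0 0 0 0\n0 0 0.02 0 0 0 0\n0 0 0 0 0 0 0"
}}

```text
clock: 13.1
eef_pos: [489.6, 335.2, 108.9]
tool_rot: [3.141, -0.0, 1.834]
force: [-0.9, -0.3, 3.3]
width: 7.7
gripper_force: 59.3
```

Force reversed at 108.9, as predicted (108.6), so the canister is on the mat. I'll release, rise, and check.

To row units: -40 mm is -0.8, -30 mm is -0.6.

Request:
{"name": "shift_gripper", "arguments": {
  "rows": "0 0 0 0 0 0 40\n0 0 0 0 0 0 60\n0 0 0 0 0 0 60\n0 0 0 0 0 0 60\n0 0 -0.2 0 0 0 60\n0 0 -0.4 0 0 0 60\n0 0 -0.6 0 0 0 60\n0 0 -0.8 0 0 0 60\n0 0 -0.8 0 0 0 60\n0 0 -0.8 0 0 0 60\n0 0 -0.8 0 0 0 60\n0 0 0 0 0 0 60"
}}

```text
clock: 14.3
eef_pos: [492.6, 336.1, 335.1]
tool_rot: [3.13, -0.004, 1.833]
force: [0.5, -0.2, 0.9]
width: 60.0
gripper_force: 0.0
```

```bash
python3 - <<'E'
from h import *
s,o=wlook(['canister','mat','canister_handle'],'w4')
for t,z in(('canister',6),('mat',0),('canister_handle',124)):
    if t in o: print(t,atz(o[t],z).round(1))
rs={}
for c in('scene','top'):
    im,_=cams.get_image(c); cv2.imwrite(f'pics/{c}4.png',im)
    for t,z in(('canister',6),('canister_handle',124),('mat',0),('mark_tip',150),('lid_handle',116)):
        m=models.mark_of(t,c)
        if m: print(c,t,np.round(m[0]['position'],1),round(m[0]['confidence'],2),atz(ray(c,*m[0]['position']),z).round(1))
a=cv2.imread('pics/top4.png')[170:290,180:380]; cv2.imwrite('pics/t4.png',cv2.resize(a,None,fx=3.5,fy=3.5,interpolation=cv2.INTER_CUBIC))
E
```

```text
canister [317.  154.8] 0.87
canister_handle [315.7 175. ] 0.61
canister [488.4 338.9   6. ]
canister_handle [489.5 330.9 124. ]
scene canister [426.8 226.7] 0.85 [495.5 341.2   6. ]
scene canister_handle [433.1 203.8] 0.77 [500.9 339.5 124. ]
scene mat [424.9 226.1] 0.85 [488.6 335.7   0. ]
scene mark_tip [376.1 196.9] 0.51 [534.1 158.9 150. ]
scene lid_handle [326.8 184.7] 0.73 [477.  -10.4 116. ]
top canister [222.3 233.8] 0.88 [495.  330.7   6. ]
top canister_handle [210.2 232.1] 0.91 [485.8 334.2 124. ]
top mat [222.2 234.7] 0.76 [492.9 332.3   0. ]
top mark_tip [270. 216.] 0.5 [533.2 163.8 150. ]
top lid_handle [325.9 236.9] 0.82 [483.5   6.3 116. ]
```

View pics/w4.png

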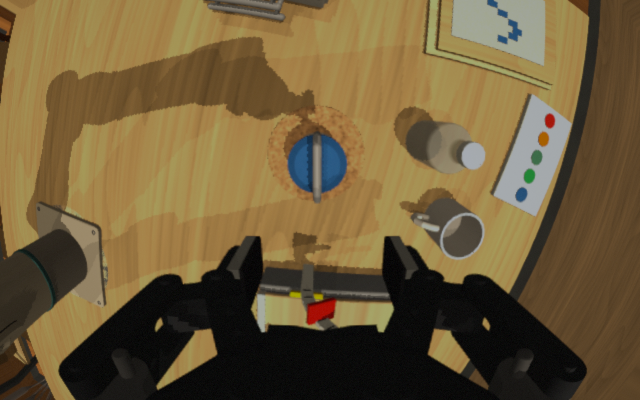

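The canister stands upright and centred on the mat: canister at (317,155), mat centre at about (315,153). Next I'll go over the lid bar.

Request:
{"name": "shift_gripper", "arguments": {
  "rows": "-0.79 -0.22 0 0 0 0 60\n-0.79 -0.22 0 0 0 0 60\n-0.79 -0.22 0 0 0 0 60\n-0.79 -0.22 0 0 0 0 60\n-0.79 -0.22 0 0 0 0 60\n-0.79 -0.22 0 0 0 0 60\n-0.79 -0.22 0 0 0 0 60\n-0.79 -0.22 0 0 0 1.1 60\n0 0 0 0 0 0 60\n0 0 0 0 0 0 60"
}}

```text
clock: 16.1
eef_pos: [486.8, 6.4, 328.5]
tool_rot: [3.141, -0.0, 1.722]
force: [-0.1, 0.6, -0.8]
width: 59.9
gripper_force: 0.0
```

```bash
python3 - <<'E'
from h import *
import pickle
s,o=wlook(['lid_handle','lid_hinge','mark_tip','press'],'w5'); pickle.dump((s,o),open('w5.pkl','wb'))
print(s['eef_pos'].round(1),s['tool_rot'].round(3))
for t,z in(('lid_handle',116),('lid_hinge',76),('mark_tip',150)):
    if t in o: print(t,atz(o[t],z).round(1))
E
```

```text
lid_handle [330.1 168.7] 0.96
lid_hinge [471.2 159.2] 0.97
mark_tip [393.1  34.6] 0.94
press [387.8 151.8] 0.57
[486.8   6.4 328.5] [ 3.141 -0.     1.722]
lid_handle [496.4  10.2 116. ]
lid_hinge [691.2  49.2  76. ]
mark_tip [537.4 168.7 150. ]
```

View pics/w5.png

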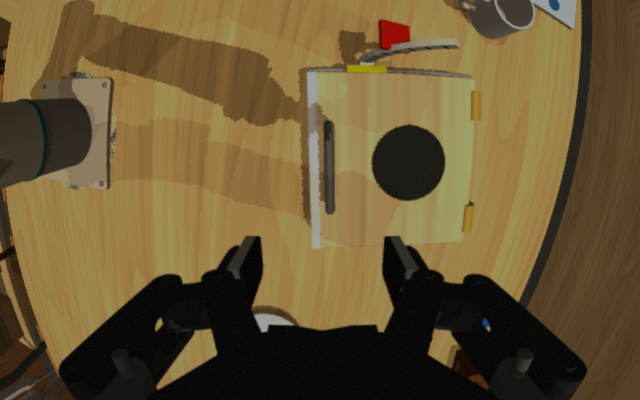

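The lid bar runs from (330,122) to (330,212), well in line with the tool. The hinge is at (471,159) and the mark at (393,35). Next I'll fit the press pose and mark angle jointly.

```bash
python3 - <<'E'
from h import *
import pickle
from scipy.optimize import least_squares
s1,o1=pickle.load(open('w1.pkl','rb'));s2,o2=pickle.load(open('w2.pkl','rb'));s5,o5=pickle.load(open('w5.pkl','rb'))
rt=ray
obs=[('h',o5['lid_handle']),('h',wray(330,167,s5)),('h',wray(278,168.5,s1)),('h',rt('top',326,236.6)),
('g',o5['lid_hinge']),('g',o1['lid_hinge']),('s',wray(408.5,162,s5)),
('m',o1['mark_tip']),('m',o2['mark_tip']),('m',o5['mark_tip']),('m',rt('top',270,216)),('m',rt('scene',376.4,197.1))]
def pts(p):
    x,y,psi,th=p; M=R.from_euler('z',psi); O=np.array([x,y,76])
    return {'h':O+M.apply([-200,0,40]),'g':O,'s':O+M.apply([-95,0,11]),'m':O+M.apply([-150*np.cos(th),147,150*np.sin(th)])}
f=lambda p:np.concatenate([np.cross(d,pts(p)[k]-o) for k,(o,d) in obs])
r=least_squares(f,[691,48,.18,.55],loss='soft_l1',f_scale=3)
print(r.x.round(3)); 
for (k,_),v in zip(obs,f(r.x).reshape(-1,3)): print(k,round(np.linalg.norm(v),1),end=' ')
print({k:v.round(1) for k,v in pts(r.x).items()})
for c in(330,): 
    p,q=atz(wray(330,122,s5),116),atz(wray(330,212,s5),116); d=p-q; print('bar yaw',np.arctan2(-d[0],d[1]),np.linalg.norm(d),((p+q)/2).round(1))
print('mark 2-view',meetn([x['mark_tip'] for x in(o1,o2,o5)]), 'handle',meetn([obs[0][1],obs[2][1]]))
E
```

```text
[6.9111e+02 4.7761e+01 1.9300e-01 5.2900e-01]
h 1.8 h 3.0 h 3.8 h 10.9 g 1.4 g 2.9 s 1.5 m 2.0 m 1.2 m 1.6 m 4.5 m 7.3 {'h': array([494.8,   9.4, 116. ]), 'g': array([691.1,  47.8,  76. ]), 's': array([597.9,  29.5,  87. ]), 'm': array([535.8, 167.2, 151.7])}
bar yaw 0.15676466726506222 107.19192153487988 [496.2  10.8 116. ]
mark 2-view (array([537.14199239, 167.0062936 , 153.33996272]), [1.1, 0.3, 0.8]) handle (array([496.34443813,  10.67259833, 111.58592597]), [1.2, 1.2])
```

Request:
{"name": "shift_gripper", "arguments": {
  "rows": "0.048 0.19 0.4 0 0 -0.2 60\n0 0 0.7 0 0 0 60\n0 0 0.7 0 0 0 60\n0 0 0.7 0 0 0 60\n0 0 0.6 0 0 0 60\n0 0 0.5 0 0 0 60\n0 0 0.4 0 0 0 60\n0 0 0.3 0 0 0 60\n0 0 0.2 0 0 0 60\n0 0 0.12 0 0 0 60\n0 0 0 0 0 0 60"
}}

```text
clock: 17.45
eef_pos: [495.6, 11.2, 96.9]
tool_rot: [-3.141, -0.0, 1.744]
force: [0.2, -0.4, -0.3]
width: 59.9
gripper_force: 0.0
```

```bash
python3 - <<'E'
from h import *
s,o=wlook(['lid_handle'],'w6')
print(s['eef_pos'].round(1),s['force'].round(1)); print(atz(o['lid_handle'],116).round(1) if o else '')
E
```

```text
lid_handle [319.2 266.4] 0.69
[495.6  11.2  96.9] [ 0.2 -0.4 -0.3]
[494.8  11.7 116. ]
```

View pics/w6.png

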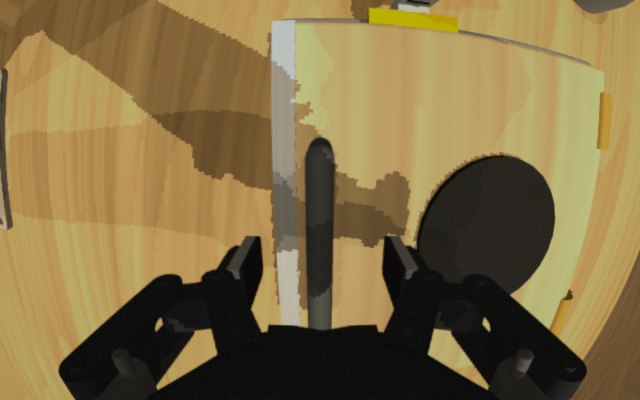

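The bar lies midway between the pads (column 320), so I'll close and lift along the arc about the hinge.

Request:
{"name": "shift_gripper", "arguments": {
  "rows": "0 0 0 0 0 0 0\n0 0 0 0 0 0 0\n0 0 0 0 0 0 0\n0 0 0 0 0 0 0\n0 0 0 0 0 0 0\n0 0 0 0 0 0 0\n0 0 0 0 0 0 0\n0 0 0 0 0 0 0"
}}

```text
clock: 18.35
eef_pos: [494.3, 10.7, 97.4]
tool_rot: [-3.139, -0.001, 1.743]
force: [-4.5, -1.1, 5.7]
width: 9.8
gripper_force: 58.5
```

Request:
{"name": "shift_gripper", "arguments": {
  "rows": "0 0.028 -0.12 0 0 0 0\n0 0.028 -0.12 0 0 0 0\n0 0.07 -0.234 0 0 0 0\n0 0.084 -0.23 0 0 0 0\n0 0.096 -0.224 0 0 0 0\n0 0 0 0 0 0 0"
}}

```text
clock: 18.95
eef_pos: [508.7, 13.2, 144.3]
tool_rot: [-3.137, -0.001, 1.744]
force: [-7.1, -2.3, -4.5]
width: 9.9
gripper_force: 58.7
```

Request:
{"name": "shift_gripper", "arguments": {
  "rows": "0 0.11 -0.218 0 0 0 0\n0 0.124 -0.212 0 0 0 0\n0.01 0.136 -0.204 0 0 0 0\n0.01 0.148 -0.196 0 0 0 0\n0 0.158 -0.186 0 0 0 0\n0 0 0 0 0 0 0\n0 0 0 0 0 0 0"
}}

```text
clock: 19.65
eef_pos: [539.1, 18.5, 194.0]
tool_rot: [-3.132, -0.0, 1.743]
force: [-12.0, -4.7, 1.1]
width: 9.7
gripper_force: 58.7
```

```bash
python3 - <<'E'
from h import *
s,o=wlook(['lid_handle','lid_hinge','mark_tip'],'w7')
import pickle; pickle.dump((s,o),open('w7.pkl','wb'))
print(s['eef_pos'].round(1),s['force'].round(1),s['width'])
W=cv2.imread('pics/w7.png'); ims=[cv2.resize(W,(480,300))]
for c in('scene','top'):
    im,d=cams.get_image(c); cv2.imwrite(f'pics/{c}7.png',im); np.save(c+'7.npy',d)
    u0,v0=(300,150) if c=='scene' else (230,160)
    ims.append(cv2.resize(im[v0:v0+100,u0:u0+130],(390,300),interpolation=cv2.INTER_CUBIC))
    for t in('lid_handle','mark_tip','canister'):
        m=models.mark_of(t,c)
        if m: print(c,t,np.round(m[0]['position'],1),round(m[0]['confidence'],2))
top=np.zeros((300,780,3),np.uint8); top[:,:480]=ims[0]
cv2.imwrite('pics/c7.png',np.vstack([top,np.hstack(ims[1:])]))
E
```

```text
lid_handle [324.7 264.4] 0.77
lid_hinge [484.9 187.8] 0.8
[539.1  18.5 194. ] [-12.   -4.7   1.1] 9.725761459228943
scene lid_handle [327.1 176.8] 0.65
scene mark_tip [211.9 217.9] 0.57
scene canister [424.7 224.4] 0.57
top lid_handle [322.8 213.2] 0.66
top mark_tip [323.2 212.1] 0.67
top canister [219.8 234.5] 0.61
```

View pics/c7.png

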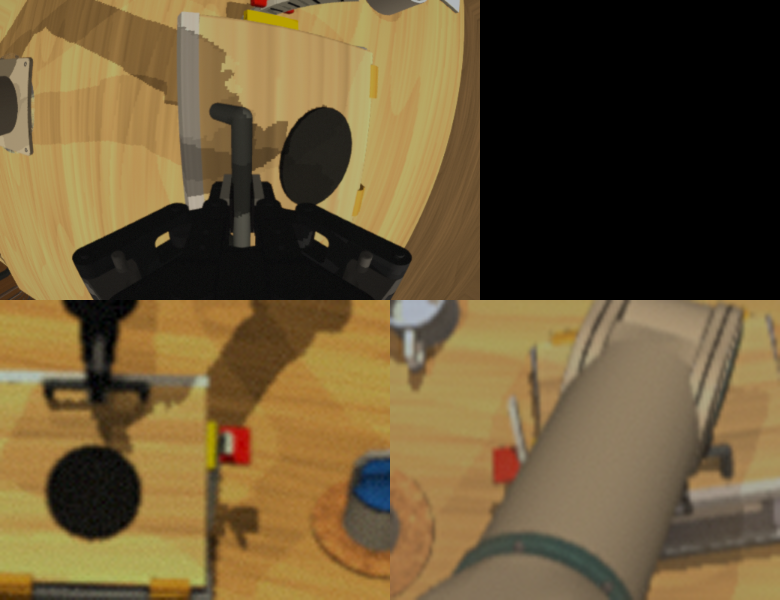

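The scene crop shows the yellow index on the lid edge (row 444) level with the red mark (row 446), and the canister standing on the mat. Now a numerical check of the difference.

```bash
python3 - <<'E'
from h import *
import pickle
from scipy.optimize import minimize_scalar
x,y,psi=691.1,47.8,.19; M=R.from_euler('z',psi); O=np.array([x,y,76.])
s5,_=pickle.load(open('w5.pkl','rb')); s7,_=pickle.load(open('w7.pkl','rb'))
print('yellow shut, press frame', M.inv().apply(atz(wray(367,69,s5),76)-O).round(1))
def cen(f,lo,hi,box):
    im=cv2.imread(f); u0,v0,u1,v1=box; h=cv2.cvtColor(im[v0:v1,u0:u1],cv2.COLOR_BGR2HSV)
    m=cv2.inRange(h,lo,hi); c=cv2.connectedComponentsWithStats(m); k=1+np.argmax(c[2][1:,4]); return c[3][k]+[u0,v0],c[2][k]
yel=cen('pics/scene7.png',(24,180,120),(34,255,255),(360,180,390,215)); red=cen('pics/scene7.png',(0,180,100),(8,255,255),(365,180,395,215))
red2=cen('pics/scene7.png',(172,180,100),(179,255,255),(365,180,395,215)) if 0 else None
print('yel',yel,'red',red)
def ang(r,p,yy,off=0):
    o,d=r
    g=lambda t:np.linalg.norm(np.cross(d,O+M.apply([-p*np.cos(t)+off*np.sin(t),yy,p*np.sin(t)+off*np.cos(t)])-o))
    q=minimize_scalar(g,bounds=(.2,1),method='bounded'); return round(q.x,3),round(q.fun,1)
print('scene: lid idx',ang(ray('scene',*yel[0]),150,119),'mark',ang(ray('scene',*red[0]),150,147))
print('wrist stand',ang(wray(316*4/3,155*4/3,s7),95,0,11))
c=s7['eef_pos']-[0,0,0]; v=M.inv().apply(c+[0,0,18.7]-O); print('TCP angle',v.round(1),np.arctan2(v[2],-v[0])-np.arctan2(40,200))
E
```

```text
yellow shut, press frame [-146.3  120.     0. ]
yel (array([370.        , 197.82608696]), array([ 9, 10,  3, 16, 46], dtype=int32)) red (array([379.35616438, 197.65753425]), array([ 8, 12, 10, 13, 73], dtype=int32))
scene: lid idx (np.float64(0.492), np.float64(0.8)) mark (np.float64(0.529), np.float64(1.7))
wrist stand (np.float64(0.43), np.float64(0.2))
TCP angle [-1.548e+02 -1.000e-01  1.367e+02] 0.526194175474243
```

```bash
python3 - <<'E'
from h import *
psi=.19; M=R.from_euler('z',psi); O=np.array([691.1,47.8,76.])
def fit(P):
    for _ in range(5):
        c=P.mean(0); n=np.linalg.svd(P-c,full_matrices=False)[2][2]; e=(P-c)@n; P=P[abs(e)<max(2.5*e.std(),1)]
    n*=np.sign(n[2]); q=M.inv().apply(n); print(len(P),'tilt',np.arctan2(q[0],q[2]).round(4),'roll',q[1].round(3),'rms',e.std().round(2))
def pts(cam,d,box):
    u0,v0,u1,v1=box; return np.array([px2world(cam,u,v,d[v,u]) for v in range(v0,v1) for u in range(u0,u1) if d[v,u]>0])
d0,d7=np.load('scene0.npy'),np.load('scene7.npy')
fit(pts('scene',d0,(300,215,312,238))); fit(pts('scene',d7,(304,186,366,238)))
# red block points by depth
im=cv2.imread('pics/scene7.png'); h=cv2.cvtColor(im,cv2.COLOR_BGR2HSV)
m=((h[...,0]<8)|(h[...,0]>172))&(h[...,1]>170)&(h[...,2]>100); m[:180]=0;m[215:]=0;m[:,:370]=0;m[:,392:]=0
P=np.array([px2world('scene',u,v,d7[v,u]) for v,u in zip(*np.nonzero(m)) if d7[v,u]>0]); 
P=P[P[:,2]>110]; Q=M.inv().apply(P-O); print('red',len(P),Q.mean(0).round(1),'ang',np.median(np.arctan2(Q[:,2],-Q[:,0])).round(3), np.percentile(Q,[5,95],axis=0).round(0).tolist()); fit(P)
# wrist depth
s=read_state(); im,d=cams.get_image('wrist'); W=[]
for v in range(30,190,3):
    for u in range(270,480,3):
        if d[v,u]>0:
            o,r=wray(u,v,s); 
            c=cams.calibration('wrist'); th=np.hypot(u-c['cx'],v-c['cy'])/c['fx']; W.append(o+r*d[v,u]/np.cos(th))
W=np.array(W); Q=M.inv().apply(W-O); k=(Q[:,0]>-205)&(Q[:,0]<-5)&(abs(Q[:,1])<105)&(abs(Q[:,2]-5+Q[:,0]*np.tan(.53))<20); fit(W[k])
E
```

```text
270 tilt -0.0079 roll -0.001 rms 1.95Traceback (most recent call last):
  File "<stdin>", line 10, in <module>
  File "<stdin>", line 8, in pts
  File "h.py", line 5, in px2world
    c=cams.calibration(cam); p=np.array([(u-c['cx'])/c['fx'],(v-c['cy'])/c['fy'],1])*depth
ValueError: time passes only in moves, steps and waits
```

```bash
python3 - <<'E'
import functools
from h import *
import h
class C: pass
C.calibration=staticmethod(functools.lru_cache(None)(cams.calibration)); h.cams=C
psi=.19; M=R.from_euler('z',psi); O=np.array([691.1,47.8,76.])
def fit(P):
    for _ in range(5):
        c=P.mean(0); n=np.linalg.svd(P-c,full_matrices=False)[2][2]; e=(P-c)@n; P=P[abs(e)<max(2.5*e.std(),1)]
    n*=np.sign(n[2]); q=M.inv().apply(n); print(len(P),'tilt',np.arctan2(q[0],q[2]).round(4),'roll',q[1].round(3),'rms',e.std().round(2))
def pts(cam,d,box):
    u0,v0,u1,v1=box; return np.array([px2world(cam,u,v,d[v,u]) for v in range(v0,v1) for u in range(u0,u1) if d[v,u]>0])
d7=np.load('scene7.npy'); fit(pts('scene',d7,(304,186,366,238)))
im=cv2.imread('pics/scene7.png'); hh=cv2.cvtColor(im,cv2.COLOR_BGR2HSV)
m=((hh[...,0]<8)|(hh[...,0]>172))&(hh[...,1]>170)&(hh[...,2]>100); m[:180]=0;m[215:]=0;m[:,:370]=0;m[:,392:]=0
P=np.array([px2world('scene',u,v,d7[v,u]) for v,u in zip(*np.nonzero(m)) if d7[v,u]>0])
P=P[P[:,2]>110]; Q=M.inv().apply(P-O); print('red',len(P),Q.mean(0).round(1),'ang',np.median(np.arctan2(Q[:,2],-Q[:,0])).round(3),np.percentile(Q,[5,95],axis=0).round(0).tolist()); fit(P)
s=read_state(); im,d=cams.get_image('wrist'); W=[]; c=C.calibration('wrist')
for v in range(30,190,3):
    for u in range(270,480,3):
        if d[v,u]>0:
            o,r=wray(u,v,s); th=np.hypot(u-c['cx'],v-c['cy'])/c['fx']; W.append(o+r*d[v,u]/np.cos(th))
W=np.array(W); Q=M.inv().apply(W-O); k=(Q[:,0]>-205)&(Q[:,0]<-5)&(abs(Q[:,1])<105)&(abs(Q[:,2]-5+Q[:,0]*np.tan(.53))<20); fit(W[k])
E
```

```text
3176 tilt 0.5048 roll -0.003 rms 3.43
red 72 [-124.3  146.8   78.4] ang 0.562 [[-141.0, 131.0, 69.0], [-108.0, 156.0, 87.0]]
72 tilt 0.4884 roll -0.035 rms 2.67
2617 tilt 0.5107 roll -0.008 rms 0.59
```

The lid's plane fits at 0.51 rad. The mark reads about 0.535–0.54 from the joint fit, the wrist rays and the index difference. I'll raise the lid a little to centre it.

The rows are not in the units I measure in: shifts go in shares of 50 mm and turns go in units of 0.1 rad. I convert before sending: -2.4 mm is -0.048, 1 mm is 0.02.

Request:
{"name": "shift_gripper", "arguments": {
  "rows": "0 0.02 -0.048 0 0 0 0\n0 0.02 -0.048 0 0 0 0\n0 0 0 0 0 0 0\n0 0 0 0 0 0 0\n0 0 0 0 0 0 0\n0 0 0 0 0 0 0"
}}

```text
clock: 20.9
eef_pos: [542.9, 19.1, 198.4]
tool_rot: [-3.135, 0.001, 1.743]
force: [-5.8, -4.0, -4.9]
width: 9.7
gripper_force: 58.6
```

```bash
python3 - <<'E'
import functools
from h import *
import h
class C: pass
C.calibration=staticmethod(functools.lru_cache(None)(cams.calibration)); h.cams=C
M=R.from_euler('z',.19); O=np.array([691.1,47.8,76.])
s=read_state(); im,d=cams.get_image('wrist'); W=[]; c=C.calibration('wrist')
for v in range(30,190,3):
    for u in range(270,480,3):
        if d[v,u]>0:
            o,r=wray(u,v,s); th=np.hypot(u-c['cx'],v-c['cy'])/c['fx']; W.append(o+r*d[v,u]/np.cos(th))
W=np.array(W); Q=M.inv().apply(W-O); P=W[(Q[:,0]>-205)&(Q[:,0]<-5)&(abs(Q[:,1])<105)&(abs(Q[:,2]-5+Q[:,0]*np.tan(.53))<20)]
for _ in range(5):
    m=P.mean(0); n=np.linalg.svd(P-m,full_matrices=False)[2][2]; e=(P-m)@n; P=P[abs(e)<max(2.5*e.std(),1)]
n*=np.sign(n[2]); q=M.inv().apply(n); print('lid',np.arctan2(q[0],q[2]).round(4)); print(s['eef_pos'].round(1),s['force'].round(1),s['gripper_force'])
cams.get_image('scene'); m=models.mark_of('canister','scene'); print('canister',atz(ray('scene',*m[0]['position']),6).round(1))
E
```

```text
lid 0.5411
[542.9  19.1 198.4] [-5.8 -4.  -4.9] 58.64804685115814
canister [483.  343.5   6. ]
```

The lid is at 0.541 rad against the mark's roughly 0.537, still gripped at rest, and the canister is on the mat. I'll hand it in.

```bash
python3 -c "
from cell import ctrl
print(ctrl.finish_job())"
```

```text
the job is handed in; nothing more can be done
None
```

The job is handed in, with no verdict returned: the canister stands released on the cork mat, and the gripper holds the lid at about 0.54 rad, level with the red mark (measured at about 0.537 rad).

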